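# Unlatch and slide open a terminal box

## Task

Open the terminal box on the bench: press its snap tab down until the cover springs loose, then push the cover along its rails, off its seat, all the way to the end stop, so that the screw terminals lie open. Only press and push with the fingertips: do not pick up or lift anything, and leave the other things on the bench where they are.

Things in the scene. Friction and masses are not known exactly. Their poses are not given: they have to be found in the camera images.
- junction_box: grey terminal box, fixed to the bench, 34 mm high. Origin on its underside; it spans x -100 to +78, y -43 to +43 mm of its own frame (four low ears to y +-58; a black cable gland on the -y side to y -66, 27 mm high). Its cover slides along the box's +x on ledges 22 mm above the bench, between side rails whose inward lips (61 mm apart, tops at 34 mm) keep it down. Back wall at x -100 to -86, top at 34 mm
- end_stop (a point): centre of the top edge of the end stop's face, at x = +66 mm of the box, 34 mm above the bench; the flange's front edge meets this face when the cover is fully home there, and the cover's origin is then 35 mm behind it. Axes as the box's
- tab_pad (a point): centre of the ribbed press area (20 mm long) on top of the snap tab, a black tongue 44 mm along the box's x by 24 mm wide in the floor between the rails, right in front of the cover; this point is 30 mm ahead of the latched cover's edge. At rest it is 28 mm above the bench (6 mm above the ledges) and blocks the cover. Axes as the box's
- snap_tab (a joint): how far the tab is pressed down, m: 0 at rest, 0.009 fully down, which takes about 6 to 9 N; a spring returns it. From about 0.007 the cover is free: a spring plunger behind it kicks it about 9 mm forward over the near end of the tab, and the cover then keeps the tab down (at about 0.0045) after it is let go
- cover: loose grey cover, 0.15 kg: flange 70 mm along x, 67 mm wide, 6 mm thick, with a raised hood 48 mm along x, 54 mm wide, top 32 mm above the cover's underside (54 mm above the bench). Origin: centre of its underside; axes as the box's; it slides along +x with 1 to 5 N. Origin at x = -47 mm of the box when latched, about -38 after the kick, +31 against the end stop
- push_face (a point): centre of the hood's upright back face (on its -x side, 54 mm wide), where the cover is pushed along +x; 25 mm behind and 19 mm above the cover's origin. A fingertip more than 36 mm above the bench clears flange, lips and back wall and still meets the hood, whose top is at 54 mm
- dish: small white ceramic dish, 70 mm across, 19 mm high, stands beyond the end stop; leave alone
- dwell_timer: timer, 62 x 68 mm, 21 mm high, lies behind the back wall of the box; leave alone
- screwdriver: screwdriver, 185 mm long, 28 mm high, lying on the left; leave alone
- bronze_block: flat metal block 61 x 85 x 10 mm, lying on the left; leave alone
- pliers: long-nose pliers, 161 mm long, 11 mm high, lying on the right; leave alone

How it is judged:
By the outcome, as a careful person would: the job done as asked, in the order asked, and still so for the second after the job is handed in, with the robot touching nothing.
It also fails if it takes over 38 s, if anything falls off the work surface, if the arm or the gripper's body presses on something with over 40 N, if the wrist force passes 120 N, or if a joint passes its speed limit or range.

## Robot

A 6-joint arm with a two-finger parallel gripper is mounted at the origin on a cart in front of the work surface, level with it; the furniture and walls round the work are solid. World frame = base frame: x ahead of the robot, y to its left, z up, the work surface at z = 0. Lengths are in m, angles in rad, forces in N, time in s.
With the tool pointing down it reaches from about 0.375 to 0.9 m from the base axis. Payload 3.1 kg.
Tool frame: the origin (TCP) lies on the centre line of the jaws, within the pads' length; the fingertips stand 19 mm ahead of it and the grasp point (between the pads) is the TCP; y points along the fingers, x is the direction in which the jaws open and shut, and the axes are right-handed (so a half turn about y gives the same grasp; the last joint's range is limited). The gripper opens to 85 mm and grips with 20 to 120 N. Pads are 22 mm wide; open, the fingers measure 114 mm over their backs; the gripper's body (76 mm by 85 mm) begins 54 mm behind the grasp point. The pads swing forward as they close: fully open they stand 13 mm farther back than shut.
Start: joints at [-1.514, 0.527, 1.433, -0, 1.181, -0.178], TCP at [0.145, -0.608, 0.226] pointing down, gripper open.
Joint ranges: [-3.08, 3.08], [-0.75, 2.2], [0.22, 2.44], [-1.43, 4.57], [0, 2.65], [-2.85, 2.85]. Speed limits (rad/s): [2.79, 2.79, 3.14, 3.14, 3.14, 3.14].

## Interface

Orientations are given as a unit quaternion [x, y, z, w].
In Python, from station import * gives the robot as it stands.
- The arm moves only by the tool step_arm, never from a script. Its argument "moves" is a list of rows, each a list of 7 numbers: the turn, a rotation vector about the tool's x, y, z in rad, then the shift along the tool's x, y, z in cm, then the closure, from -1 (fully open) to 1 (shut). A call has 1 to 12 rows; each row is the pose to reach, as a shift and turn from the pose measured when the call began, along the tool's axes at that moment; what a row does not reach only later rows make up. A row lasts 1/8 s, in which the tool goes at most 62.5 mm and 10.7 degrees, less where a joint would pass 70% of its speed; a pose out of reach is approached as far as the arm can. A call with a gripper value outside its range is refused whole. The fingers move at their own pace and stop on an object; "grip_force" is the grip in N (left out, the last holds). Time passes only in rows, so rows that repeat a pose let the fingers close. It gives the time, the measured TCP pose, the force and the opening at its end, in the units of the state.
- sense(): the state, without advancing time (a new reading comes with each control period).
- snapshot(name): name is "scene" or "top" or "wrist"; returns a dict with "frame" (400x640x3 uint8, red, green, blue), "z_map" (400x640 float32, m along the optical axis (not along the pixel's ray), 0 where there is no reading), "vfov" (degrees; the focal length in pixels is half the picture's height over the tangent of half this angle, whatever the lens; pixels are square), "cx", "cy" (the principal point, pixels), "dist" ([k1, k2, p1, p2, k3] as OpenCV has them; the pictures are not rectified), "xyz" and "orientation" of the camera in the world. Camera axes: x right, y down, z forward; pixel columns grow to the right and rows downward; lengths in m; the calibration is good to about 2 mm. A picture is of the moment at which its call begins.
- sign_off(): hands the job in, once; it reports no verdict.
The state is a dict: "t": time; "q": joint angles; "qd": joint speeds; "tau": joint torques, N m; "tcp_pos": TCP position; "tool_rot": TCP orientation; "force": force on the tool from outside, world axes, zero at the start; "ft_torque": the same for the moment, N m; "finger_gap": opening from 0.0 (shut) to 1.0 (fully open).
Only numpy, scipy, OpenCV 4.12 (cv2) and the standard library are available. Lean on these libraries where they do the work, as an engineer would, in place of code of your own. Each camera call takes 0.05 s, during which the arm holds its last target.

## Working session

There is one attempt and no reset: what is moved stays moved. The work goes in short steps, Python scripts to look and compute and a tool call to move; the robot and the scene stay as the last step left them, time stands still between calls to the robot, and variables do not carry over. Pictures are saved under pics/ and viewed, and the job is handed in when it is done.

Besides the shell and the picture viewer there is one more tool, called after ">>>" by a JSON object that holds its "method" and its "body". step_arm: Moves the arm, as the interface text tells. Its arguments: {"type":"object","properties":{"moves":{"type":"array","items":{"type":"array","items":{"type":"number"}}},"grip_force":{"type":"number"}},"required":["moves"]}

```bash
mkdir -p pics; ls
python3 - <<'E'
from station import *
import cv2
for n in ["scene","top","wrist"]:
    s=snapshot(n); cv2.imwrite(f"pics/{n}0.png",s["frame"][:,:,::-1])
    print(n,s["vfov"],s["cx"],s["cy"],s["dist"],s["xyz"],s["orientation"])
print(sense())
E
```

```text
pics
scene 56.10507306914649 324.40168995684127 198.6441303666763 [-0.0824469  0.         0.         0.         0.       ] [-0.16516603  0.57500396  1.01397549] [-0.34309936  0.86560305 -0.33971682  0.13269015]
top 55.52629333424505 322.71209461348985 195.09265525934282 [0.00026774 0.         0.         0.         0.        ] [ 0.32372585 -0.04410759  1.22206288] [-0.69717959  0.71501122 -0.03759642  0.035862  ]
wrist 70.46858231364163 322.5402979102602 197.76283816918038 [-0.0146227  0.         0.         0.         0.       ] [ 0.21847414 -0.59103741  0.37311878] [ 0.77676041 -0.6126717  -0.09065756  0.11427101]
{'t': 0.15, 'q': array([-1.51450857e+00,  5.28274650e-01,  1.43360134e+00,  1.60140615e-05,
        1.18140706e+00, -1.78509399e-01]), 'qd': array([ 0.00044303, -0.00201547, -0.00390448, -0.0008798 ,  0.00014722,
        0.00124943]), 'tau': array([ 3.05204521e-04, -4.42743480e+01, -1.78275239e+01, -1.94009708e-04,
        5.59621389e-03,  8.61729088e-07]), 'tcp_pos': array([ 0.14539922, -0.60728171,  0.22524701]), 'tool_rot': array([-0.55467027,  0.43838742, -0.43760326,  0.55557245]), 'force': array([-1.37466551,  1.00773037,  0.64316164]), 'ft_torque': array([-0.01922746,  0.00327827, -0.0137194 ]), 'finger_gap': 0.9971236425830304}
```

View pics/top0.png

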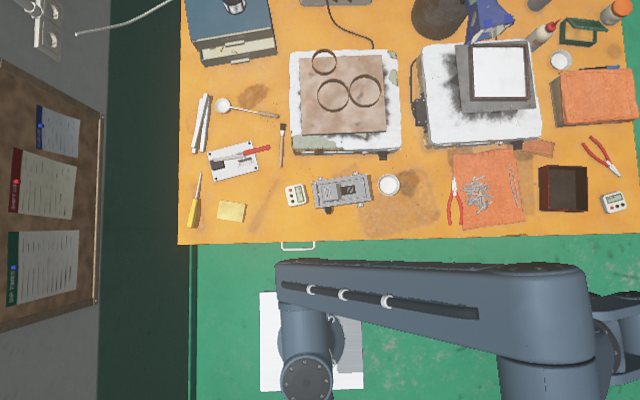

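View pics/scene0.png

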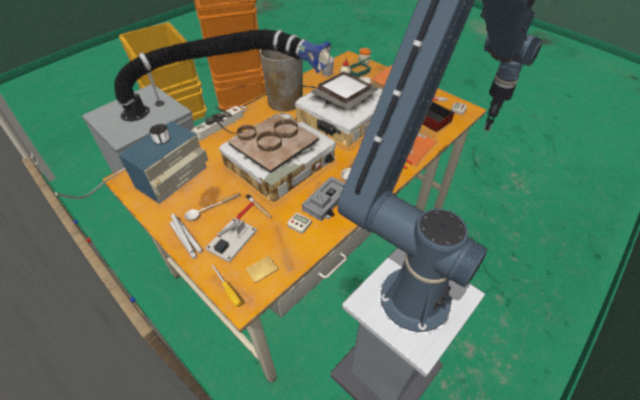

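The top view shows the box at about (342,191), the timer at (295,195) and the dish at (389,184), so box +x points right in the image, roughly world -y. Next I'll zoom in and measure.

```bash
cat > h.py <<'E'
from station import *
import cv2, numpy as np
from scipy.spatial.transform import Rotation as R
def cam(s):
    f=200/np.tan(np.radians(s["vfov"]/2)); return np.array([[f,0,s["cx"]],[0,f,s["cy"]],[0,0,1]])
def ray(s,px,z):
    p=cv2.undistortPoints(np.array(px,float).reshape(-1,1,2),cam(s),np.array(s["dist"]))[:,0]
    d=R.from_quat(s["orientation"]).apply(np.c_[p,np.ones(len(p))])
    o=np.array(s["xyz"]); return o+d*((z-o[2])/d[:,2])[:,None]
def proj(s,P):
    Rt=R.from_quat(s["orientation"]).inv(); P=np.atleast_2d(P)
    return cv2.projectPoints(Rt.apply(P-np.array(s["xyz"])),np.zeros(3),np.zeros(3),cam(s),np.array(s["dist"]))[0][:,0]
def cloud(s):
    v,u=np.mgrid[0:400,0:640]; px=np.c_[u.ravel(),v.ravel()].astype(float)
    p=cv2.undistortPoints(px.reshape(-1,1,2),cam(s),np.array(s["dist"]))[:,0]
    z=s["z_map"].ravel()[:,None]
    P=R.from_quat(s["orientation"]).apply(np.c_[p,np.ones(len(p))]*z)+np.array(s["xyz"])
    return P.reshape(400,640,3)
E
python3 - <<'E'
from h import *
s=snapshot("top")
print(ray(s,[[313,193],[370,190],[342,191],[295,195],[389,184]],0.03).round(3))
c=s["frame"][165:220,280:410][:,:,::-1]
cv2.imwrite("pics/topz.png",cv2.resize(c,None,fx=6,fy=6,interpolation=cv2.INTER_CUBIC))
C=cloud(s); print((C[170:215:3,305:380:5,2]*1000).round(0).astype(int))
print(sense()['t'])
E
```

```text
[[ 0.455 -0.018  0.03 ]
 [ 0.46  -0.198  0.03 ]
 [ 0.459 -0.11   0.03 ]
 [ 0.451  0.039  0.03 ]
 [ 0.478 -0.259  0.03 ]]
[[  -2    0   -2   -3   -4   -2    1   -1   -2    1   -3   -1    2    2
     1]
 [  -3   -1   -3    2   -3    1   -5   -4   -2   -4    7   -4   -3    2
     0]
 [   2    3   -2   -1   -2    1    2   -4   -3   34   34   30   30   -2
    -3]
 [  -2   -2    3    3    4   34   32   32   30   31   28   21   31   -2
  1222]
 [  -2   -1   34   34   34   32   32   17   27   22   23   21   36   -1
    -2]
 [   2   -1   35   28   49   55   51   24   19   19   24 1222   38    2
     4]
 [  -4   -3   33   30   51   54   55   26   27   28   23   16   32    0
    -2]
 [   0    2   31   28   55   52   55   25   27   30   22   20   24   -2
     1]
 [   2    0   33   24   55   56   54   31   30    8   20   20   21   -2
     0]
 [  18   -1   32   30   51   52   53   31   22   19   23   24   33   29
    -2]
 [  18    1   31   28   54   56   43   26   31   29   33   36   33   32
     4]
 [   9   -3   32   25   36   33   33   31   35   35    9    5   -1   -2
    -1]
 [   4    3   30   36 1222   33    6    2    2    1    1    9    1   -2
     2]
 [  -3    2   -1   -1   25   23   -1    4    1   -2   -3    2    0    1
    -1]
 [   4    1   -1   -5    8   14   -4   -6   -2   -2    0    0    2   -1
    -4]]
0.2
```

View pics/topz.png

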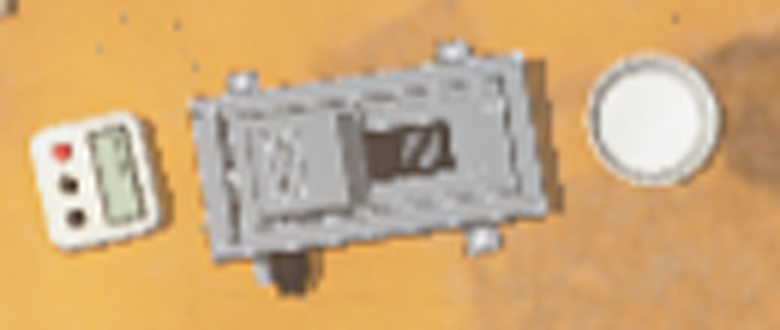

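Run:
```python
from h import *
s=snapshot("top")
px=np.array([[190,100],[522,55],[548,212],[215,258]])/6.+[280,165]-0.4
P=ray(s,px,0.034)[:,:2]; print(P.round(4)); print(np.linalg.norm(np.roll(P,-1,0)-P,axis=1))
ex=(P[1]+P[2]-P[0]-P[3]);ex/=np.linalg.norm(ex); print(ex,np.degrees(np.arctan2(ex[1],ex[0])))
c=P.mean(0); o=c+0.011*ex; print("origin",o)
# cloud rim points fit
C=cloud(s).reshape(-1,3); m=(C[:,2]>.024)&(C[:,2]<.044)&(np.linalg.norm(C[:,:2]-c,axis=1)<.11)
Q=C[m,:2]; r=cv2.minAreaRect((Q*1000).astype(np.float32)); print(r)
print("pad",o+ex*(-.047+.035+.030),"hood back",o+ex*(-.047-.025))
st=sense(); print(R.from_quat(st['tool_rot']).as_matrix().round(3))
d=ray(s,[[389,184]],0.0);print('dish',d)
```

```text
[[ 0.4924 -0.0136]
 [ 0.5119 -0.1891]
 [ 0.4285 -0.1996]
 [ 0.4088 -0.0248]]
[0.17657294 0.0840543  0.17590106 0.08432819]
[ 0.11137108 -0.99377889] -83.60564185403832
origin [ 0.46161963 -0.11770218]
((453.31939697265625, -106.0885238647461), (100.39562225341797, 178.3028106689453), 7.619404315948486)
pad [ 0.46362431 -0.1355902 ] hood back [ 0.45360091 -0.0461501 ]
[[ 0.233 -0.     0.973]
 [-0.973  0.001  0.233]
 [-0.001 -1.     0.   ]]
dish [[ 0.48190619 -0.26464854  0.        ]]
```

>>> {"method": "step_arm", "body": {"moves": [[0,0.01,0,-3.2,0,3.5,1],[0,0.03,0,-6.9,0,7.6,1],[0,0.05,0,-10.7,0,11.7,1],[0,0.06,0,-14.6,0,16,1],[0,0.07,0,-18.5,0,20.2,1],[0,0.08,0,-22.3,0,24.4,1],[0,0.09,0,-26.2,0,28.6,1],[0,0.1,0,-30,0,32.8,1],[0,0.11,0,-33.5,0,36.6,1],[0,0.124,0,-36.5,0,40,1],[0,0.124,0,-38.5,0,42,1],[0,0.124,0,-38.5,0,42,1]], "grip_force": 60}}

```text
t: 1.75
tcp_pos: [0.4649, -0.1338, 0.226]
tool_rot: [-0.528, 0.471, -0.47, 0.528]
force: [-0.6, 0.1, -0.1]
finger_gap: 0.002
```

Run:
```python
from h import *
s=snapshot("wrist"); cv2.imwrite("pics/w1.png",s["frame"][:,:,::-1]); print(s["xyz"],R.from_quat(s["orientation"]).as_matrix().round(2))
np.savez("w1.npz",**{k:np.array(v) for k,v in s.items()})
st=sense();print(st['t'],st['tcp_pos'],st['force'],st['finger_gap'])
```

```text
[ 0.53952019 -0.1262404   0.37399458] [[ 0.11 -0.95 -0.29]
 [-0.99 -0.11 -0.03]
 [ 0.    0.29 -0.96]]
1.8 [ 0.46442543 -0.13478909  0.22595814] [ 0.32994629 -0.35378903 -0.42077728] 0.0007504336854150729
```

View pics/w1.png

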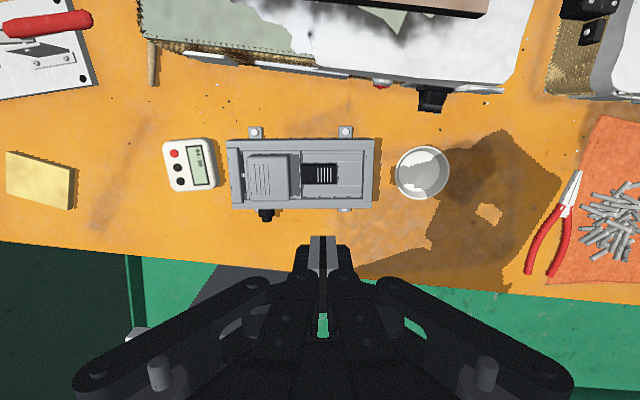

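The wrist view shows the whole box: its rectangle runs from about (226,140) to (375,208), the tab is at (319,174), the hood at (269,175) and the shut fingertips at (322,240). I'll zoom in for exact corners.

Run:
```python
from h import *
s=snapshot("wrist")
c=s["frame"][120:225,215:385][:,:,::-1]
cv2.imwrite("pics/w1z.png",cv2.resize(c,None,fx=4.7,fy=4.7,interpolation=cv2.INTER_CUBIC))
```

```text
(no output)
```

View pics/w1z.png

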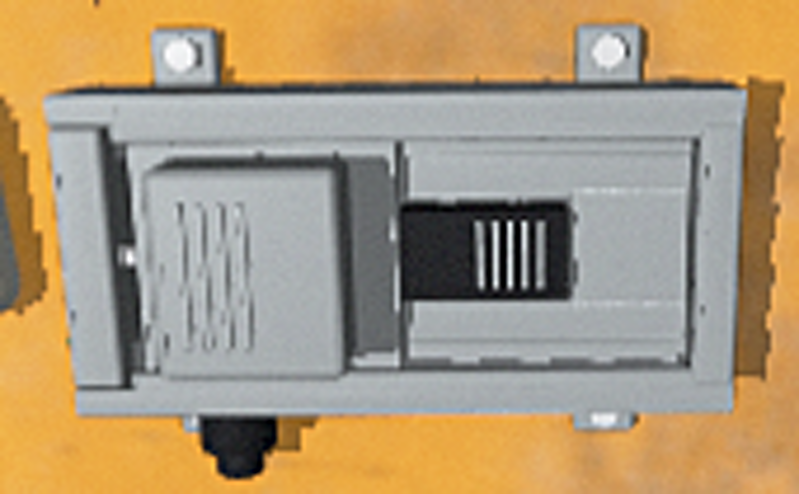

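Run:
```python
from h import *
s=snapshot("wrist")
u=lambda p:(np.array(p)+.5)/4.7-.5+[215,120]
P=ray(s,u([[47,95],[743,93],[732,410],[78,410]]),0.034)[:,:2]
print(P.round(4),np.linalg.norm(np.roll(P,-1,0)-P,axis=1))
ex=(P[1]+P[2]-P[0]-P[3]);ex/=np.linalg.norm(ex);c=P.mean(0);o=c+.011*ex
print("ang",np.degrees(np.arctan2(ex[1],ex[0])),"o",o,"pad pred",o+ex*.018)
print("pad seen",ray(s,u([[511,256]]),.028))
print("tab corners",ray(s,u([[400,203],[570,203],[570,298],[400,298]]),.028).round(4))
print("hood front top edge",ray(s,u([[335,167],[345,375],[145,167],[160,378]]),.054).round(4))
st=sense();M=R.from_quat(st['tool_rot']).as_matrix();print(st['tcp_pos'],M.round(4),st['t'])
print("tip px",proj(s,st['tcp_pos']+M[:,1]*.019))
```

```text
[[ 0.4951 -0.0165]
 [ 0.515  -0.1905]
 [ 0.4316 -0.2012]
 [ 0.412  -0.0259]] [0.17516974 0.0840791  0.17639149 0.08365937]
ang -83.52733848426954 o [ 0.46466538 -0.11944163] pad pred [ 0.4666945  -0.13732689]
pad seen [[ 0.46573715 -0.13739112  0.028     ]]
tab corners [[ 0.4766 -0.1069  0.028 ]
 [ 0.4815 -0.1512  0.028 ]
 [ 0.4561 -0.1544  0.028 ]
 [ 0.4511 -0.1092  0.028 ]]
hood front top edge [[ 0.4882 -0.0922  0.054 ]
 [ 0.4363 -0.0986  0.054 ]
 [ 0.4831 -0.0468  0.054 ]
 [ 0.4303 -0.0523  0.054 ]]
[ 0.46397008 -0.13589675  0.22596614] [[ 1.103e-01 -4.000e-04  9.939e-01]
 [-9.939e-01  7.000e-04  1.103e-01]
 [-8.000e-04 -1.000e+00 -3.000e-04]] 1.9
tip px [[321.52723032 234.84713014]]
```

>>> {"method": "step_arm", "body": {"moves": [[0.1,0,0,0.1,4,0.5,1],[0.2,0,0,0.1,8.5,0.5,1],[0.2,0,0,0.1,12.5,0.5,1],[0.2,0,0,0.1,15,0.5,1],[0.2,0,0,0.1,16.6,0.5,1],[0.2,0,0,0.1,16.6,0.5,1],[0.2,0,0,0.1,16.6,0.5,1]]}}

```text
t: 2.78
tcp_pos: [0.4692, -0.1371, 0.0605]
tool_rot: [-0.471, 0.422, -0.517, 0.577]
force: [-0.9, -0.8, -0.4]
finger_gap: 0.003
```

Run:
```python
from h import *
s=snapshot("wrist"); cv2.imwrite("pics/w2.png",s["frame"][:,:,::-1])
st=sense();M=R.from_quat(st['tool_rot']).as_matrix();print(st['tcp_pos'],M.round(4),st['t'],st['force'])
for k in (-.011,.011): print("corner",st['tcp_pos']+M[:,1]*.019+M[:,2]*k)
```

```text
[ 0.46931734 -0.13704052  0.06070854] [[ 1.095e-01  1.983e-01  9.740e-01]
 [-9.940e-01  2.150e-02  1.074e-01]
 [ 3.000e-04 -9.799e-01  1.995e-01]] 2.825 [ 0.48451323 -0.08771829  1.06899323]
corner [ 0.46237182 -0.1378123   0.03989594]
corner [ 0.48379977 -0.13545031  0.04428506]
```

View pics/w2.png

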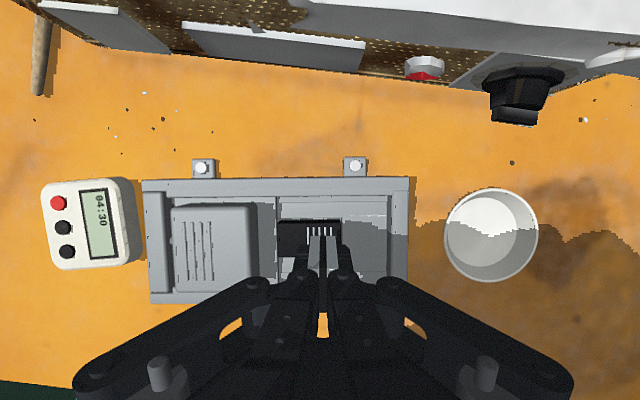

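The fingertip at (322,237) is over the ribs at (321,231). I'll press down in small steps.

>>> {"method": "step_arm", "body": {"moves": [[0,0,0,0,0.78,-0.16,1],[0,0,0,0,1.18,-0.24,1],[0,0,0,0,1.37,-0.28,1],[0,0,0,0,1.57,-0.32,1],[0,0,0,0,1.57,-0.32,1]]}}

```text
t: 3.45
tcp_pos: [0.4693, -0.1369, 0.0445]
tool_rot: [-0.471, 0.422, -0.517, 0.577]
force: [-1.0, -0.4, 0.3]
finger_gap: -0.002
```

Run:
```python
from h import *
s=snapshot("wrist"); cv2.imwrite("pics/w3.png",cv2.resize(s["frame"][170:330,130:430][:,:,::-1],None,fx=2.6,fy=2.6))
st=sense();print(st['tcp_pos'],st['t'],st['force'])
```

```text
[ 0.46931517 -0.13698405  0.04462563] 3.5 [-0.53722611 -0.98435212 -0.10878914]
```

View pics/w3.png

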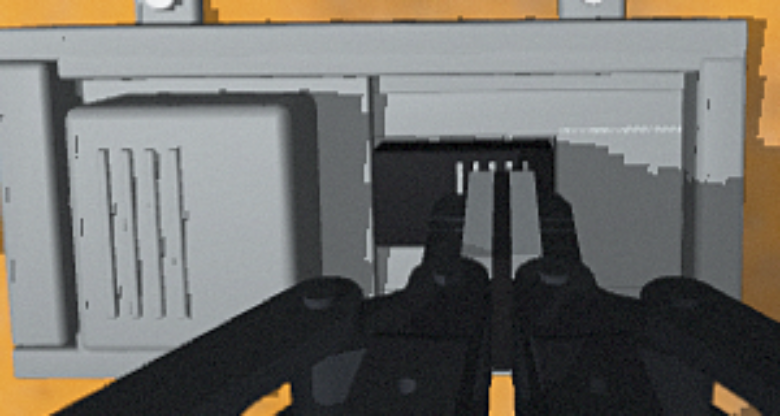

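The tip is over the ribs with no contact force yet, so I'll continue down gently.

>>> {"method": "step_arm", "body": {"moves": [[0,0,0,0,0.1,-0.02,1],[0,0,0,0,0.2,-0.04,1],[0,0,0,0,0.29,-0.06,1],[0,0,0,0,0.29,-0.06,1]]}}

```text
t: 4.0
tcp_pos: [0.4693, -0.137, 0.0416]
tool_rot: [-0.471, 0.422, -0.517, 0.577]
force: [0.4, 0.5, 0.3]
finger_gap: -0.005
```

Run:
```python
from h import *
s=snapshot("wrist"); cv2.imwrite("pics/w4.png",cv2.resize(s["frame"][200:300,250:370][:,:,::-1],None,fx=6,fy=6,interpolation=cv2.INTER_CUBIC))
C=cloud(s)*1000
for r in range(214,262,4): print(r,C[r,300:346:4,2].round(0).astype(int))
print(s['xyz'],(C[232:250:4,316:332:6]).round(0).tolist())
```

```text
214 [21 21 22 22 22 23 22 22 22 21 21 21]
218 [22 23 22 21 22 22 21 21 22 22 22 22]
222 [22 22 22 22 22 22 22 22 23 22 22 22]
226 [21 22 23 22 23 23 23 23 22 23 23 21]
230 [30 28 29 28 28 28 28 28 27 28 28 22]
234 [29 28 28 29 29 28 27 28 29 28 28 22]
238 [28 28 29 56 56 57 57 58 57 29 27 21]
242 [ 28  28  28  61 201  61  63  61  61  28  28  22]
246 [56 56 58 66 67 65 66 66 65 65 57 57]
250 [61 62 61 69 70 69 69 69 70 70 61 61]
254 [64 65 66 74 73 74 73 74 74 74 65 64]
258 [68 69 78 78 77 76 77 77 77 78 68 69]
[ 0.51313158 -0.13297912  0.20127931] [[[476.0, -133.0, 28.0], [476.0, -137.0, 28.0], [476.0, -141.0, 28.0]], [[479.0, -133.0, 53.0], [480.0, -137.0, 55.0], [480.0, -140.0, 54.0]], [[478.0, -134.0, 59.0], [478.0, -137.0, 59.0], [479.0, -140.0, 58.0]], [[477.0, -134.0, 64.0], [477.0, -137.0, 63.0], [478.0, -140.0, 63.0]], [[476.0, -134.0, 68.0], [477.0, -137.0, 67.0], [477.0, -140.0, 67.0]]]
```

View pics/w4.png

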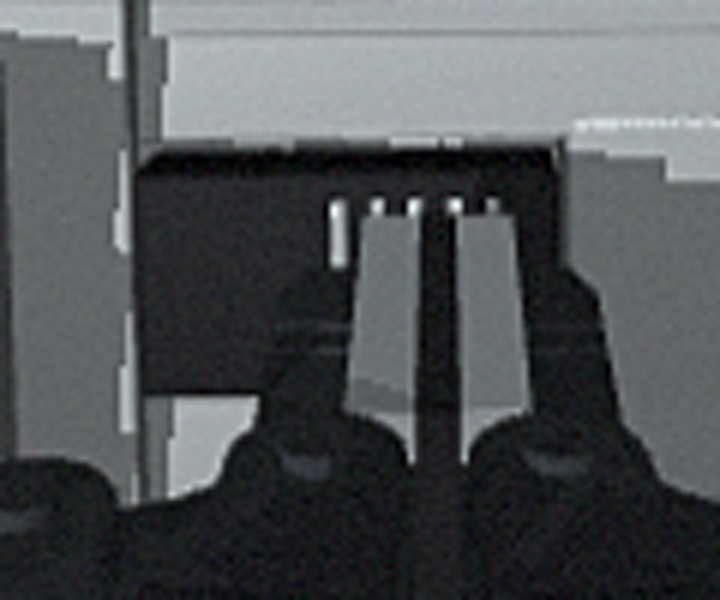

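Run:
```python
from h import *
s=snapshot("wrist"); C=cloud(s)*1000
for r,c in [(240,317),(246,302),(246,340),(262,300),(275,255),(290,255),(300,230),(285,385),(275,385),(330,300),(330,345),(290,290)]: print((r,c),C[r,c].round(0))
s=snapshot("scene"); cv2.imwrite("pics/s4.png",cv2.resize(s["frame"][130:250,260:460][:,:,::-1],None,fx=4,fy=4,interpolation=cv2.INTER_CUBIC))
t=snapshot("top"); cv2.imwrite("pics/t4.png",cv2.resize(t["frame"][130:250,260:460][:,:,::-1],None,fx=4,fy=4,interpolation=cv2.INTER_CUBIC))
st=sense();print(st['tcp_pos'],proj(s,st['tcp_pos']),st['t'])
```

```text
(240, 317) [ 478. -134.   59.]
(246, 302) [ 474. -127.   57.]
(246, 340) [ 476. -146.   57.]
(262, 300) [ 470. -127.   73.]
(275, 255) [444. -98.  28.]
(290, 255) [ 468. -113.  102.]
(300, 230) [ 466. -106.  107.]
(285, 385) [ 474. -161.   99.]
(275, 385) [ 451. -181.   21.]
(330, 300) [ 470. -132.  128.]
(330, 345) [ 471. -144.  128.]
(290, 290) [ 469. -126.  102.]
[ 0.46932657 -0.13701778  0.04167659] [[330.20273803 187.79411217]] 4.2
```

View pics/s4.png

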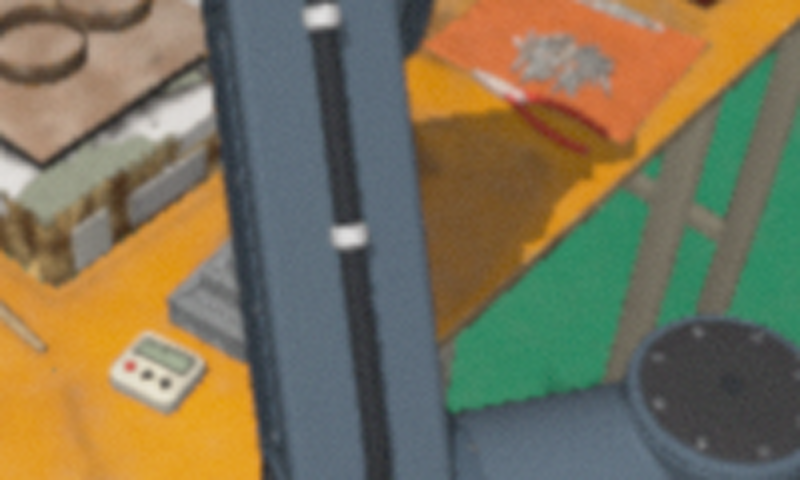

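Depth puts the fingertip's front edge at about z = 53 mm, roughly 20 mm above the tab. The real tip is shorter than the stated 19 mm, so I'll keep descending, with a 4 mm lateral correction.

>>> {"method": "step_arm", "body": {"moves": [[0,0,0,0.04,0.5,0.31,1],[0,0,0,0.04,0.86,0.23,1],[0,0,0,0.04,1.25,0.15,1],[0,0,0,0.04,1.45,0.11,1],[0,0,0,0.04,1.65,0.07,1],[0,0,0,0.04,1.65,0.07,1]]}}

```text
t: 4.95
tcp_pos: [0.4732, -0.1369, 0.0255]
tool_rot: [-0.471, 0.422, -0.517, 0.577]
force: [0.5, -0.9, -0.1]
finger_gap: -0.001
```

Run:
```python
from h import *
s=snapshot("wrist"); cv2.imwrite("pics/w5.png",cv2.resize(s["frame"][170:330,130:430][:,:,::-1],None,fx=2.6,fy=2.6))
C=cloud(s)*1000
for r in range(220,280,4): print(r,C[r,300:346:4,2].round(0).astype(int),C[r,320,:2].round(0))
st=sense();print(st['tcp_pos'],st['t'],st['force'])
```

```text
220 [23 21 22 23 21 22 23 22 23 23 22 23] [ 489. -135.]
224 [22 21 23 22 22 22 22 22 22 23 22 21] [ 487. -135.]
228 [22 22 22 22 22 22 22 23 23 21 22 21] [ 484. -135.]
232 [23 22 21 23 21 22 20 22 22 22 22 22] [ 482. -136.]
236 [17 18 18 39 39 38 39 39 38 18 17 13] [ 483. -135.]
240 [27 27 28 44 44 43 42 42 42 28 27 13] [ 482. -136.]
244 [27 39 37 47 47 47 49 48 48 38 37 38] [ 481. -136.]
248 [42 44 42 52 52 53 51 52 52 52 44 42] [ 481. -136.]
252 [48 48 47 55 56 55 55 55 55 55 47 47] [ 480. -136.]
256 [50 52 60 59 60 60 59 60 59 59 53 51] [ 479. -136.]
260 [54 56 63 63 64 63 64 63 63 63 55 55] [ 478. -136.]
264 [60 59 66 67 67 67 67 67 65 67 59 59] [ 478. -136.]
268 [73 71 69 70 70 70 70 70 70 69 71 72] [ 477. -136.]
272 [77 77 77 75 69 69 69 70 75 74 77 78] [ 475. -137.]
276 [80 80 77 77 76 69 68 77 78 77 79 80] [ 473. -137.]
[ 0.47324544 -0.13695381  0.02558242] 5.0 [-0.21413516 -0.53202725  0.03938086]
```

View pics/w5.png

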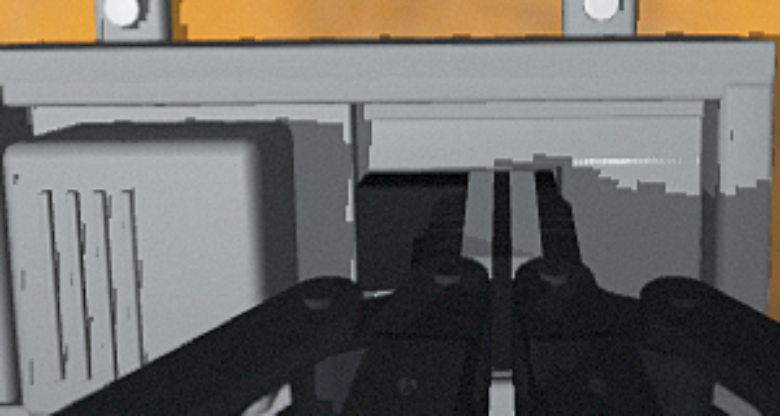

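>>> {"method": "step_arm", "body": {"moves": [[0,0,0,0,0.3,-0.06,1],[0,0,0,0,0.5,-0.1,1],[0,0,0,0,0.7,-0.14,1],[0,0,0,0,0.8,-0.16,1],[0,0,0,0,0.8,-0.16,1]]}}

```text
t: 5.62
tcp_pos: [0.4735, -0.137, 0.0176]
tool_rot: [-0.471, 0.422, -0.517, 0.577]
force: [0.2, 0.2, 4.1]
finger_gap: 0.004
```

Contact: 4.1 N at about 3 mm of press. I'll press on.

>>> {"method": "step_arm", "body": {"moves": [[0,0,0,0,0.15,-0.03,1],[0,0,0,0,0.3,-0.06,1],[0,0,0,0,0.4,-0.08,1],[0,0,0,0,0.4,-0.08,1]]}}

```text
t: 6.12
tcp_pos: [0.4736, -0.1371, 0.015]
tool_rot: [-0.471, 0.421, -0.518, 0.577]
force: [-3.4, 0.6, 18.3]
finger_gap: 0.001
```

Run:
```python
from h import *
s=snapshot("wrist"); cv2.imwrite("pics/w6.png",cv2.resize(s["frame"][170:330,100:430][:,:,::-1],None,fx=2.4,fy=2.4))
st=sense();print(st['tcp_pos'],st['t'],st['force'])
```

```text
[ 0.47357221 -0.13704434  0.01500217] 6.175 [-4.78083386  0.10532035 17.82767369]
```

View pics/w6.png

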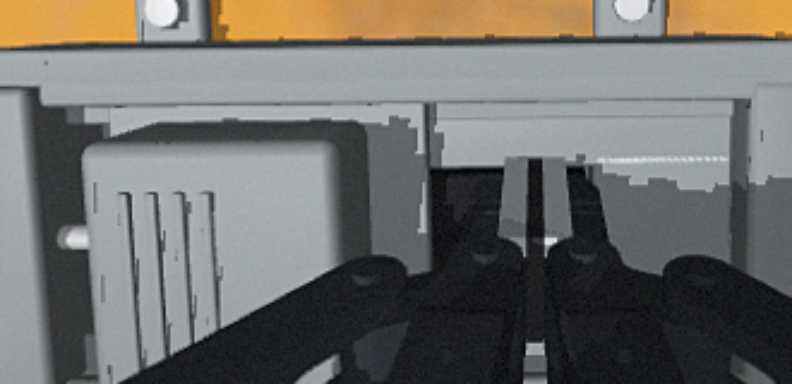

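The flange edge has moved about 9 mm towards the finger, and the plunger is visible behind the cover at (75,237). The cover is loose. I'll lift off, straighten the tool and move behind the hood.

>>> {"method": "step_arm", "body": {"moves": [[0,0,0,0,-2,0.4,1],[0,0,0,0,-5,1,1],[-0.1,0,0,0,-8.8,1.8,1],[-0.2,0,0,-3,-8.9,1.5,1],[-0.2,0,0,-6.5,-8.9,1.3,1],[-0.2,0,0,-10,-9,1,1],[-0.2,0,0,-11.7,-9,0.93,1],[-0.2,0,0,-11.7,-9,0.93,1],[-0.2,0,0,-11.7,-9,0.93,1]]}}

```text
t: 7.3
tcp_pos: [0.4527, -0.0225, 0.1048]
tool_rot: [-0.526, 0.47, -0.473, 0.527]
force: [0.3, -0.2, 0.5]
finger_gap: 0.0
```

Run:
```python
from h import *
s=snapshot("wrist"); cv2.imwrite("pics/w7.png",s["frame"][:,:,::-1])
st=sense();M=R.from_quat(st['tool_rot']).as_matrix();print(st['tcp_pos'],M.round(3),st['t'],st['force'])
C=cloud(s)*1000
m=(C[...,2]>50)&(C[...,2]<58)&(C[...,0]>400)&(C[...,0]<520)&(C[...,1]<-30)&(C[...,1]>-130)
o=np.array([463,-118.6]);ex=np.array([.112,-.9937]);ey=np.array([.9937,.112])
d=C[m][:,:2]-o; print("hood top box x",np.percentile(d@ex,[2,98]),"y",np.percentile(d@ey,[2,98]))
m=(C[...,2]>26)&(C[...,2]<40)&(C[...,0]>400)&(C[...,0]<530)&(C[...,1]<0)&(C[...,1]>-220)
d=C[m][:,:2]-o; print("rails box x",np.percentile(d@ex,[1,99]),"y",np.percentile(d@ey,[1,99]))
```

```text
[ 0.45263529 -0.02269098  0.10485529] [[ 0.108  0.004  0.994]
 [-0.994 -0.002  0.108]
 [ 0.002 -1.     0.004]] 7.35 [-0.26967822 -0.13515246  0.01574688]
hood top box x [-63.18568387 -17.70354792] y [-23.2293905  27.6175457]
rails box x [-99.13203347  75.9383292 ] y [-41.33942388  44.53912641]
```

View pics/w7.png

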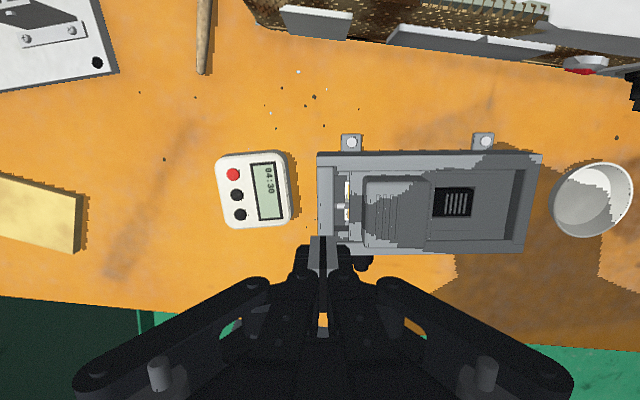

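The hood back is at box x ≈ -63 mm, so the kick is confirmed. In this view the hood is at (395,212), the tab at (453,203) with the near part under the cover, and the fingers at (322,240). I'll descend behind the hood.

>>> {"method": "step_arm", "body": {"moves": [[0,0,0,0,3,0.18,1],[0,0,0,0,5.5,0.18,1],[0,0,0,0,7,0.18,1],[0,0,0,0,7.3,0.18,1],[0,0,0,0,7.3,0.18,1]]}}

```text
t: 7.98
tcp_pos: [0.4551, -0.0233, 0.0319]
tool_rot: [-0.526, 0.471, -0.474, 0.527]
force: [-0.1, 0.2, 0.8]
finger_gap: 0.001
```

Run:
```python
from h import *
s=snapshot("wrist"); cv2.imwrite("pics/w8.png",s["frame"][:,:,::-1])
st=sense();M=R.from_quat(st['tool_rot']).as_matrix();print(st['tcp_pos'],st['t'],st['force'])
C=cloud(s)*1000
for r in range(224,264,4): print(r,C[r,296:352:4,2].round(0).astype(int),C[r,320,:2].round(0))
```

```text
[ 0.45525008 -0.02319878  0.03220881] 8.025 [-0.04410109 -0.74836698 -0.3126436 ]
224 [ 0  0  0 -1 32 35 33 35 34 34 33  8  8  8] [470. -21.]
228 [-1  0 -1 -1  0 34 34 34 34 35 33  8  7  8] [468. -21.]
232 [-1  0 -1  0  0 34 33 34 34 35 33  8  9  8] [466. -22.]
236 [ 0  1  0 -1 43 41 42 43 43 43 33  8  9  7] [467. -22.]
240 [-1 -1 -1 -1 47 48 47 47 48 47 32  8  8  9] [467. -22.]
244 [-1 -1 44 44 51 52 52 52 51 52 44 43 44 27] [468. -22.]
248 [-1 48 49 49 56 56 57 56 57 55 56 48 48 49] [468. -22.]
252 [53 53 53 53 61 60 60 60 61 60 60 52 53 52] [467. -22.]
256 [ 56  57  57  64  64  64  64 180  63  64  63  57  57  57] [467. -22.]
260 [61 60 60 68 68 68 67 68 68 68 68 61 60 61] [467. -22.]
```

View pics/w8.png

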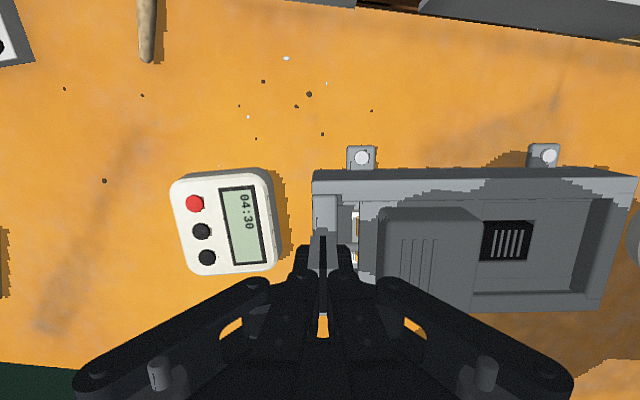

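The tip is at about 42 mm, above the lips and below the hood top, at (322,240) with the hood back at (382,250). I'll push along +x.

>>> {"method": "step_arm", "body": {"moves": [[0,0,0,0.9,0,-0.1,1],[0,0,0,1.6,0,-0.1,1],[0,0,0,2.2,0,-0.1,1],[0,0,0,2.8,0,-0.1,1],[0,0,0,3.4,0,-0.1,1],[0,0,0,4,0,-0.1,1],[0,0,0,4.6,0,-0.1,1],[0,0,0,5.2,0,-0.1,1],[0,0,0,5.2,0,-0.1,1]]}}

```text
t: 9.15
tcp_pos: [0.4602, -0.0759, 0.0322]
tool_rot: [-0.525, 0.47, -0.475, 0.527]
force: [-0.9, 0.2, -1.3]
finger_gap: -0.0
```

```bash
cat > m.py <<'E'
from h import *
import sys
s=snapshot("wrist"); cv2.imwrite(f"pics/{sys.argv[1]}.png",s["frame"][:,:,::-1])
st=sense();M=R.from_quat(st['tool_rot']).as_matrix();print(st['tcp_pos'],M[:,0].round(3),st['t'],st['force'])
C=cloud(s)*1000
o=np.array([464,-119]);ex=np.array([.112,-.9937]);ey=np.array([.9937,.112])
D=C[...,:2]-o; X=D@ex;Y=D@ey
m=(C[...,2]>50)&(C[...,2]<58)&(X>-80)&(X<80)&(Y>8)&(Y<35)
print("hood top x",np.percentile(X[m],[2,50,98]).round(1),"y",np.percentile(Y[m],[50,98]).round(1),"tcp",((st['tcp_pos'][:2]*1000-o)@ex).round(1))
E
python3 m.py w9
```

```text
[ 0.46026963 -0.07571746  0.03226493] [ 0.107 -0.994  0.003] 9.2 [0.69073423 0.9931801  0.12750776]
hood top x [-51.   -8.   17.4] y [17.3 26.4] tcp -43.4
```

View pics/w9.png

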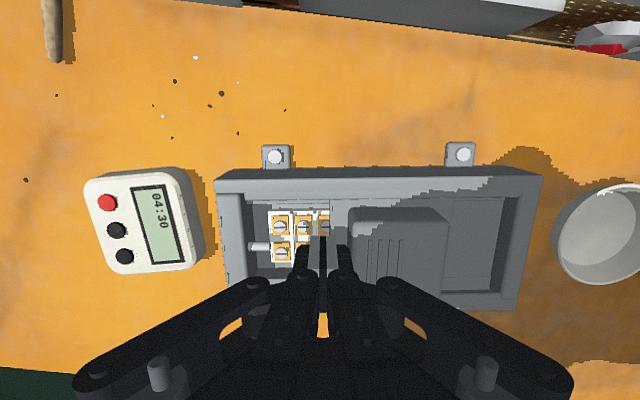

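The cover is sliding and the terminals show at (300,235). About 34 mm remains. I'll continue, slower at the end.

>>> {"method": "step_arm", "body": {"moves": [[0,0,0,0.6,0,0,1],[0,0,0,1.2,0,0,1],[0,0,0,1.8,0,0,1],[0,0,0,2.3,0,0,1],[0,0,0,2.7,0,0,1],[0,0,0,3,0,0,1],[0,0,0,3,0,0,1]]}}

```text
t: 10.07
tcp_pos: [0.4634, -0.1058, 0.0323]
tool_rot: [-0.526, 0.47, -0.475, 0.527]
force: [-0.3, 1.2, 0.1]
finger_gap: -0.005
```

```bash
python3 m.py w10
```

```text
[ 0.46343501 -0.10578881  0.03231147] [ 0.107 -0.994  0.004] 10.125 [-1.10182152  1.09141448 -0.26795605]
hood top x [-20.7  21.8  47.1] y [17.3 26.4] tcp -13.2
```

View pics/w10.png

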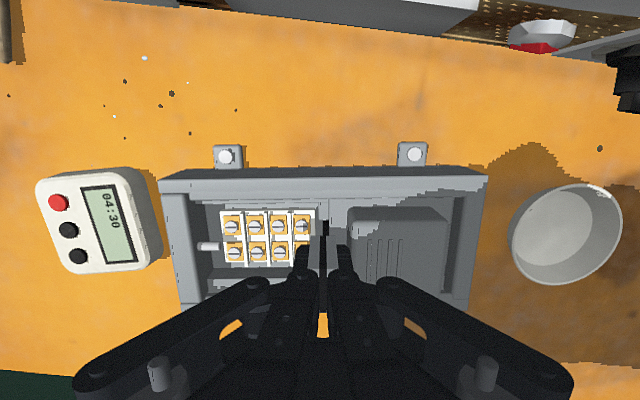

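>>> {"method": "step_arm", "body": {"moves": [[0,0,0,0.2,0,0,1],[0,0,0,0.35,0,0,1],[0,0,0,0.45,0,0,1],[0,0,0,0.45,0,0,1]]}}

```text
t: 10.62
tcp_pos: [0.4637, -0.1101, 0.0322]
tool_rot: [-0.526, 0.47, -0.474, 0.527]
force: [-0.1, 4.4, -1.1]
finger_gap: -0.001
```

>>> {"method": "step_arm", "body": {"moves": [[0,0,0,0.1,0,0,1],[0,0,0,0.2,0,0,1],[0,0,0,0.2,0,0,1]]}}

```text
t: 11.0
tcp_pos: [0.4634, -0.1105, 0.0322]
tool_rot: [-0.525, 0.471, -0.474, 0.527]
force: [3.1, 9.9, 0.4]
finger_gap: -0.003
```

```bash
python3 m.py w11
```

```text
[ 0.46338412 -0.11046937  0.03223917] [ 0.107 -0.994  0.001] 11.05 [ 2.06833478 10.7669592  -0.20324807]
hood top x [-15.5  26.2  51.5] y [17.1 26.1] tcp -8.5
```

>>> {"method": "step_arm", "body": {"moves": [[0,0,0,0.2,0,0,1],[0,0,0,0.35,0,0,1],[0,0,0,0.35,0,0,1]]}}

```text
t: 11.42
tcp_pos: [0.4633, -0.1106, 0.0323]
tool_rot: [-0.524, 0.473, -0.473, 0.527]
force: [5.0, 19.3, 1.4]
finger_gap: -0.001
```

It's firmly home: 19 N with no further motion. I'll back off, lift and check.

>>> {"method": "step_arm", "body": {"moves": [[0,0,0,-0.5,0,0,1],[0,0,0,-1.5,0,0,1],[0,0,0,-2,-2,0,1],[0,0,0,-2,-6,0,1],[0,0,0,-4,-11,-2,1],[0,0,0,-6,-15,-3,1],[0,0,0,-6,-15,-3,1],[0,0,0,-6,-15,-3,1]]}}

```text
t: 12.42
tcp_pos: [0.427, -0.0551, 0.1824]
tool_rot: [-0.524, 0.473, -0.473, 0.527]
force: [0.6, 0.6, 0.2]
finger_gap: -0.004
```

```bash
python3 m.py w12
python3 - <<'E'
from h import *
f=cv2.imread("pics/w12.png"); print(sense()['t'])
t=snapshot("top"); cv2.imwrite("pics/t12.png",cv2.resize(t["frame"][:,:,::-1][130:260,180:440],None,fx=3,fy=3))
E
```

```text
[ 0.42682773 -0.05512758  0.18183369] [ 0.105 -0.994 -0.003] 12.475 [-0.27018439 -0.20553342  0.43331272]
hood top x [ 5.7 28.5 51.4] y [17.4 26.5] tcp -67.6
12.475
```

View pics/w12.png

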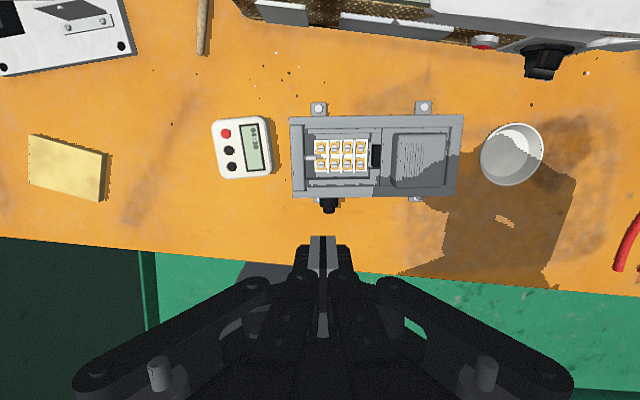

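View pics/t12.png

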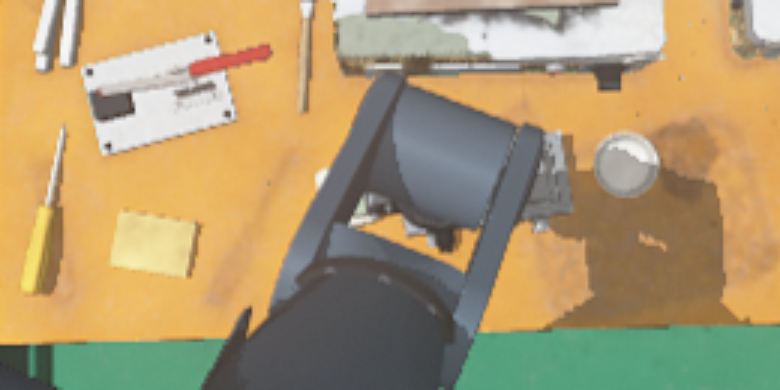

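In the wrist view the terminals lie open at (341,155) and the cover sits at the end stop with its hood at (420,160). The timer and dish look undisturbed. I'll hand it in.

```bash
python3 -c "
from station import *
print(sign_off())"
```

```text
the job is handed in; nothing more can be done
None
```

The terminal box is open: I pressed the snap tab until the cover sprang loose, then pushed the cover along its rails to the end stop. I then lifted the arm clear and handed in at about 12.5 s.

**Tab press:** The cover kicked forward about 9 mm, putting the hood's back face at box x ≈ -63 mm. The press force peaked at about 18 N, above the 6–9 N the tab needs. That was probably the tilted fingertip also touching the box floor beside the tab.

**Cover push:** At the end the cover took 19 N with no further movement. After I backed off, the hood's back face measured +5.7 mm against the expected +6 mm, and the terminals are visible in the wrist picture.

**Other things on the bench:** The timer, dish, screwdriver and bronze block look undisturbed in the final pictures. I compared them by eye rather than measuring. The pliers were only partly in view at the end, and the arm never went near them.

**Disagreement with the description:** The shut fingertips ended about 10 mm behind the reported TCP, not 19 mm ahead of it. I corrected for this using the depth images and the contact force.

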